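# Inspect a glued hinge with a focus-foot loupe

## Task

Lift the loupe by its red handle out of its cradle and inspect the brass hinge on the walnut temple in the jig: centre the lens over the hinge with the handle lying back along the temple, keep the loupe level, and lower it gently until its sprung foot stands on the wood and is pushed in 8 mm, when the orange band on its rod has just come fully out above the sleeve. Finish still holding the loupe by its handle, steady at that focal height; do not put it down. Leave the sunglasses, glue bottle, loose tinted lens and screwdriver where they are.

Things in the scene. Friction and masses are not known exactly. Their poses are not given: they have to be found in the camera images.
- loupe: Hand loupe, about 165 g. Origin = lens centre; z up, square to the lens; x from handle to lens. Black ring 60 mm across, 10 high; behind it an aluminium sleeve (x -30 to -52 mm, 22 wide, 24 high); then the red handle, x -51 to -150 mm, 18 mm wide (y), 18 high, centred on the lens plane. Centre of mass near x = -80 mm. Starts level in the cradle, origin 71 mm above the bench.
- grip (a point): Point on the loupe for gripping: centre of the handle's section, 98 mm behind the lens centre (loupe x = -98 mm), midway between the two cradle posts when it lies there. Axes as the loupe's. The fingers close along y.
- lens (a point): Centre of the lens, the same point as the loupe's origin; axes as the loupe's.
- foot (a joint): How far the loupe's sprung foot is pushed up into the sleeve (m): 0 = hanging fully out, 0.016 = stop, in focus at 0.008. Light spring: about 0.8 N to start, 1.4 N at 8 mm, 2.1 N at the stop. The rod's 8 mm orange band is hidden in the sleeve at 0; at 0.008 it just wholly shows above the sleeve's top.
- foot_tip (a point): Centre of the foot pad's underside: 41 mm behind the lens centre (loupe x = -41 mm), 50 mm below the lens plane when hanging out, 42 mm in focus. Pad 10 mm across, rubber, on a 6 mm steel rod. Axes as the loupe's.
- cradle: Fixed grey cradle, 110 x 60 mm; origin under its centre on the bench, straight below the resting loupe's grip point; x towards the lens. Two posts 10 mm thick at x = -38 and +38 mm carry the handle's underside 62 mm up, with 8 mm high side cheeks (36 mm over their outsides). The handle is free between the posts (66 mm). Lift straight up at least 20 mm.
- jig: Fixed white plastic jig (150 x 64 mm) with the dark walnut temple (160 x 30 x 6 mm) level on it; x runs along the temple to the hinge end. Origin on the temple's centre line, 46 mm below the wood's top, 98 mm from the hinge. Wood top 26 to 46 mm above the bench, varying. Temple x -52 to +108 mm. Four black 15 mm clamp buttons (x -30 and 20, y +-23.5 mm) stand 3 mm above the wood.
- hinge (a point): Centre of the small brass hinge plate (18 x 18 x 1 mm, with a low 4 mm knuckle at its end) at the temple's end, at the level of the wood's top face. Axes as the jig's: -x runs back along the wood, where the foot and the handle belong (foot 41 mm back from the hinge), so the loupe's x points like the jig's x; z up.
- sunglasses: Bystander: finished walnut sunglasses standing on the bench, temples folded, 142 mm wide, 27 mm deep, 47 mm high; origin underneath.
- glue: Bystander: yellow-green glue bottle with a white nozzle, 42 mm across, 118 mm high; origin underneath.
- tint: Bystander: loose dark oval sunglass lens, 66 x 44 x 4 mm; origin at its underside's centre.
- screwdriver: Bystander: small screwdriver lying on the bench, 150 mm long; origin underneath.
Not all that is in view belongs to the job. Leave any pink or turquoise look-alike of the loupe alone.

How it is judged:
On the way, in this order (a step that is already met when the one before it is completed fails the run):
1. the loupe is held in the fingers, lifted clear of its cradle (z of grip in the frame of cradle above 0.085 m and contact force between loupe and cradle below 0.05 N and contact force between the fingers and loupe above 2 N), for 0.2 s.
2. its foot touches down on the wood with the lens over the hinge (horizontal distance between lens and hinge below 0.012 m and contact force between loupe and jig above 0.3 N and value of joint foot above 0.001 m), for 0.1 s.
At the end, for the whole second after the job is handed in: Held still by its handle (TCP 50-155 mm behind lens centre), out of the cradle; lens within 8 mm of the hinge in plan, 36-48 mm above the wood, tilt under 0.09 rad, speed under 15 mm/s; foot on the wood (tip not 3 mm below it), pushed in 5-11 mm, pressing the jig with 0.3-5 N; finger force over 2 N (horizontal distance between lens and hinge below 0.008 m and value of joint foot between 0.005 and 0.011 m and z of lens in the frame of hinge between 0.036 and 0.048 m and z of foot_tip in the frame of hinge above -0.003 m and angle between loupe's own z axis and vertical below 0.09 rad and contact force between the fingers and loupe above 2 N and x of the grasp point in the frame of loupe between -0.155 and -0.05 m and contact force between loupe and jig between 0.3 and 5 N and contact force between loupe and cradle below 0.05 N and linear speed of loupe below 0.015 m/s); the arm keeps its last pose, push and grip.
It fails at once if the finished sunglasses is moved more than 25 mm (distance of sunglasses from where it was at the start of the episode above 0.025 m).
It fails at once if the glue bottle is moved more than 25 mm (distance of glue from where it was at the start of the episode above 0.025 m).
It fails at once if the loose tinted lens is moved more than 25 mm (distance of tint from where it was at the start of the episode above 0.025 m).
It fails at once if the screwdriver is moved more than 25 mm (distance of screwdriver from where it was at the start of the episode above 0.025 m).
It fails at once if the loupe is pressed or knocked on the jig with more than 10 N (contact force between loupe and jig above 10 N).
It also fails if it takes over 42 s, if anything falls off the work surface, if the arm or the gripper's body presses on something with over 40 N, if the wrist force passes 120 N, or if a joint passes its speed limit or range.

## Robot

A 6-joint arm with a two-finger parallel gripper is mounted at the origin on the work surface. World frame = base frame: x ahead of the robot, y to its left, z up, the work surface at z = 0. Lengths are in m, angles in rad, forces in N, time in s.
With the tool pointing down it reaches from about 0.275 to 0.875 m from the base axis. Payload 12.5 kg.
Tool frame: the origin (TCP) lies between the finger pads, 19 mm behind the fingertips; this is the grasp point; z points along the fingers, y is the line along which they close (so a half turn about z gives the same grasp; the last joint's range is limited). The gripper opens to 85 mm and grips with 20 to 120 N. Pads are 22 mm wide; open, the fingers measure 114 mm over their backs; the gripper's body (76 mm by 85 mm) begins 54 mm behind the grasp point. The pads swing forward as they close: fully open they stand 13 mm farther back than shut.
Start: joints at [1.247, 0.351, 1.652, -0, 1.139, -0.085], TCP at [0.13, 0.534, 0.25] pointing down, gripper open.
Joint ranges: [-2.75, 2.75], [-0.79, 2.1], [0.01, 2.65], [-1.57, 4.71], [0.07, 3.14], [-2.87, 2.87]. Speed limits (rad/s): [2.22, 2.22, 2.79, 3.14, 3.14, 3.14].

## Interface

Orientations are given as a 3x3 rotation matrix whose columns are the frame's x, y, z axes.
In Python, from bench import manip gives the robot as it stands. Calls block until the motion is done:
- manip.move_ptp(position, orientation): joint-space move of the TCP to a pose.
- manip.move_l(position, attitude=None, max_speed=0.15): straight line of the TCP; attitude=None keeps the orientation; max_speed is the mean speed in m/s.
- manip.move_j(angles): joint-space move.
- manip.set_gripper(opening, effort=None): opening from 0.0 (shut) to 1.0 (fully open); effort is the grip in N (None keeps the last); returns when the fingers have stopped.
- manip.dwell(seconds).
- manip.inverse_kinematics(position, orientation): joint angles nearest the present ones, or None.
- manip.grab_frame(name): name is "scene" or "top" or "wrist"; returns (picture, depth): 420x560x3 uint8, red, green, blue; 420x560 float32, m along the optical axis (not along the pixel's ray), 0 where there is no reading.
- manip.get_calibration(name): a dict with "camera_matrix" (3x3 intrinsics, pixels), "R" (3x3) and "t" (3): a world point X has camera coordinates R X + t. Camera axes: x right, y down, z forward; pixel columns grow to the right and rows downward; lengths in m; the calibration is good to about 2 mm. The wrist camera is an equidistant fisheye: a pixel r from the principal point sees the ray r / f radians off the axis. A picture is of the moment at which its call begins: read the wrist's pose just before it. get_calibration takes no time and is no camera call; for the wrist camera it gives the pose at the moment of the call.
A pose or a line that the arm cannot do raises manip.Unreachable and nothing moves.
- manip.sign_off(): hands the job in; it is judged then, once.
Trained networks look in the newest picture that a camera, given by its name, has taken for a name from the list of things; names that differ only in an ending like _2 or _b are one class to them, and where a whole thing is asked for, a point or a joint stands for the part that bears it (a point fixed in the world has none). Each returns a list of dicts, best first, with "confidence" (0 to 1); they miss things now and then, are a little off and sometimes report something else, mostly with a low value. They report only what shows in the picture. A call takes as long as a camera call. They do not tell look-alikes from the thing itself.
- manip.look_for(camera, name): "at" ([x, y, z] in m, in world coordinates, good to about 4 mm: the middle of the surface that is visible of it).
Readings, each from a call of its own:
- manip.current_time(): time.
- manip.current_qpos(): joint angles.
- manip.current_joint_vel(): joint speeds.
- manip.current_joint_torque(): joint torques, N m.
- manip.current_ee_pos(): TCP position.
- manip.current_tcp_rot(): TCP orientation.
- manip.current_force(): force on the tool from outside, world axes, zero at the start.
- manip.current_ft_torque(): the same for the moment, N m.
- manip.current_grip_width(): opening from 0.0 (shut) to 1.0 (fully open).
- manip.current_grip_force(): force on a finger pad.
Only numpy, scipy, OpenCV 4.12 (cv2) and the standard library are available. Lean on these libraries where they do the work, as an engineer would, in place of code of your own. Each camera call takes 0.05 s, during which the arm holds its last target. There are 200 camera calls.

## Working session

There is one attempt and no reset: what is moved stays moved. The work goes in short steps, each a Python script; the robot and the scene stay as the last script left them, time stands still between calls to the robot, and variables do not carry over. Pictures are saved under pics/ and viewed, at most 10 in all, crops included, and the job is handed in when it is done.

```bash
mkdir -p pics; cat > h.py <<'E'
import numpy as np, cv2
from bench import manip
def grab(cam,fn=None):
    c=manip.get_calibration(cam); p,d=manip.grab_frame(cam)
    if fn: cv2.imwrite('pics/'+fn,p[:,:,::-1])
    return p,d,c
def cloud(d,c):
    K=np.array(c["camera_matrix"]);v,u=np.indices(d.shape)
    P=np.stack([(u-K[0,2])/K[0,0]*d,(v-K[1,2])/K[1,1]*d,d],-1)
    return (P-np.array(c["t"]))@np.array(c["R"])   # R^T (p-t)
E
python3 - <<'E'
from h import *
for cam in("top","scene"):
    p,d,c=grab(cam,cam+"0.png"); np.savez(cam+"0.npz",p=p,d=d,**c)
    for n in("loupe","grip","foot","cradle","jig","hinge","sunglasses","glue","tint","screwdriver"):
        try: print(cam,n,[(np.round(r["at"],3).tolist(),round(r["confidence"],2)) for r in manip.look_for(cam,n)][:4])
        except Exception as e: print(n,e)
print(manip.current_time())
E
```

```text
top loupe [([0.544, -0.203, 0.075], 0.73), ([0.288, -0.286, 0.029], 0.7)]
top grip [([0.615, -0.024, 0.026], 0.97), ([0.291, -0.281, 0.027], 0.63), ([0.557, -0.203, 0.078], 0.61)]
top foot []
top cradle [([0.471, -0.194, 0.011], 0.74), ([0.549, -0.204, 0.077], 0.54)]
top jig [([0.556, 0.258, 0.034], 0.67)]
top hinge [([0.556, 0.252, 0.04], 0.8)]
top sunglasses [([0.772, -0.014, 0.039], 0.89), ([0.523, 0.422, 0.004], 0.19)]
top glue [([0.47, 0.022, 0.083], 0.74)]
top tint [([0.555, 0.251, 0.041], 0.74), ([0.523, 0.422, 0.003], 0.65)]
top screwdriver [([0.435, -0.43, 0.023], 0.76)]
scene loupe [([0.552, -0.208, 0.079], 0.97), ([0.638, -0.032, 0.027], 0.8), ([0.296, -0.297, 0.023], 0.72)]
scene grip [([0.637, -0.029, 0.028], 0.93), ([0.546, -0.206, 0.076], 0.91), ([0.3, -0.298, 0.033], 0.89)]
scene foot [([0.638, -0.066, 0.026], 0.55), ([0.281, -0.317, 0.028], 0.36)]
scene cradle [([0.472, -0.224, 0.01], 0.74)]
scene jig [([0.556, 0.246, 0.026], 0.73)]
scene hinge [([0.564, 0.242, 0.029], 0.69)]
scene sunglasses [([0.766, -0.023, 0.038], 0.73), ([0.48, 0.007, 0.066], 0.72)]
scene glue [([0.481, 0.007, 0.062], 0.89), ([0.522, 0.42, -0.0], 0.17)]
scene tint [([0.523, 0.417, 0.003], 0.64), ([0.48, 0.009, 0.064], 0.63)]
scene screwdriver [([0.437, -0.433, 0.024], 0.66), ([0.771, -0.025, 0.038], 0.3)]
1.1
```

View pics/top0.png

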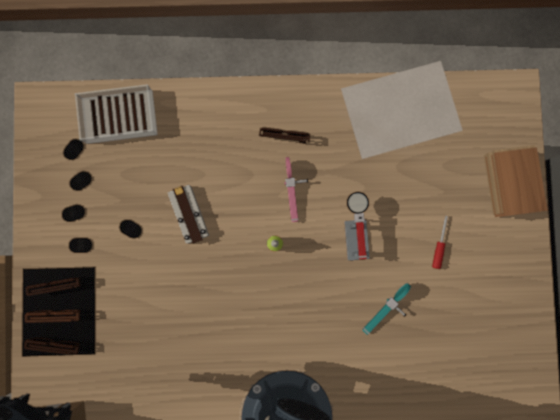

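View pics/scene0.png

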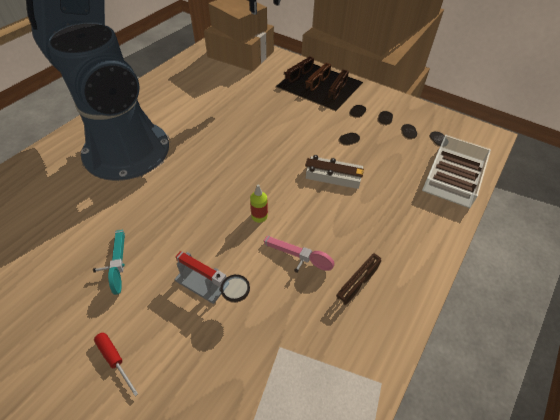

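The top view shows the loupe's lens at (358,203), with its red handle running down to (361,255) in the grey cradle. The walnut temple is at about (187,214) with the brass hinge at its upper-left end, (178,190). The pink look-alike (292,190) and turquoise one (388,308) are to be left alone. The glue bottle is at (274,243), between the cradle and the jig.

```bash
python3 - <<'E'
from h import *
for cam,rb,jb in(("top",(330,210,385,270),(160,175,215,250)),("scene",(170,245,235,300),(295,145,375,195))):
    z=np.load(cam+"0.npz");p=z["p"];d=z["d"];X=cloud(d,z);hsv=cv2.cvtColor(p,cv2.COLOR_RGB2HSV).astype(int);H,S,V=[hsv[...,i] for i in range(3)]
    v,u=np.indices(d.shape)
    box=lambda b:(u>=b[0])&(u<b[2])&(v>=b[1])&(v<b[3])&(d>0)
    red=box(rb)&((H<6)|(H>174))&(S>170)&(V>90)
    br=box(jb)&(H>18)&(H<32)&(S>150)&(V>120)
    wood=box(jb)&(V<95)&(S>80)&(X[...,2]>.02)
    for n,m in(("red",red),("brass",br),("wood",wood)):
        Q=X[m]
        if len(Q)<3: print(cam,n,len(Q));continue
        md=np.median(Q,0);Q=Q[np.linalg.norm(Q-md,axis=1)<.12]
        c=Q[:,:2].mean(0);w,e=np.linalg.eigh(np.cov(Q[:,:2].T));a=e[:,1];s=(Q[:,:2]-c)@a;t=(Q[:,:2]-c)@e[:,0]
        print(cam,n,len(Q),np.round(c,4),"z",np.round(np.percentile(Q[:,2],[5,50,95]),4),"dir",np.round(a,3),"ext",np.round([s.min(),s.max(),t.min(),t.max()],3))
E
```

```text
top red 179 [ 0.475 -0.207] z [0.0752 0.0791 0.0842] dir [-0.999 -0.039] ext [-0.041  0.041 -0.008  0.008]
top brass 7 [0.6184 0.2759] z [0.0326 0.0345 0.0383] dir [-0.682  0.731] ext [-0.008  0.008 -0.003  0.006]
top wood 488 [0.5461 0.2514] z [0.0292 0.0335 0.0378] dir [-0.947 -0.32 ] ext [-0.087  0.069 -0.016  0.015]
scene red 332 [ 0.474  -0.2098] z [0.0766 0.0804 0.0828] dir [-0.999 -0.032] ext [-0.044  0.053 -0.042  0.009]
scene brass 25 [0.6208 0.2783] z [0.0339 0.0362 0.0388] dir [-0.711  0.703] ext [-0.009  0.01  -0.007  0.006]
scene wood 433 [0.5485 0.2512] z [0.0331 0.0352 0.0376] dir [-0.95  -0.311] ext [-0.086  0.072 -0.027  0.029]
```

```bash
cat >> h.py <<'E'
def R(yaw): c,s=np.cos(yaw),np.sin(yaw); return np.array([[c,s,0],[s,-c,0],[0,0,-1.]])  # tool x=loupe x, z down
def wcloud(d,c,shape=None,plane=None):
    K=np.array(c["camera_matrix"]);v,u=np.indices(d.shape);x=u-K[0,2];y=v-K[1,2];f=K[0,0]
    r=np.hypot(x,y);th=r/f;k=np.sin(th)/np.maximum(r,1e-9)
    D=np.stack([x*k,y*k,np.cos(th)],-1);Rc=np.array(c["R"]);t=np.array(c["t"])
    if plane is None: return (D*(d/D[...,2])[...,None]-t)@Rc
    W=D@Rc;o=-Rc.T@t; return o+W*((plane-o[2])/W[...,2])[...,None]
E
python3 - <<'E'
from h import *
for yaw in(.32,.036):
    for s in (0,np.pi):
        p=[.565,.26,.2] if yaw>.1 else [.478,-.208,.2]
        print(yaw,s,np.round(manip.inverse_kinematics(p,R(yaw+s)),2) if manip.inverse_kinematics(p,R(yaw+s)) is not None else None)
manip.move_ptp([.55,.26,.22],R(.32)); manip.dwell(.3)
p,d,c=grab("wrist","w_jig.png");np.savez("wj.npz",p=p,d=d,**c)
print("hinge",[(np.round(r["at"],3),r["confidence"]) for r in manip.look_for("wrist","hinge")])
manip.move_ptp([.46,-.208,.25],R(.036)); manip.dwell(.3)
p,d,c=grab("wrist","w_l.png");np.savez("wl.npz",p=p,d=d,**c)
print("grip",[(np.round(r["at"],3),r["confidence"]) for r in manip.look_for("wrist","grip")])
print(manip.current_time(),manip.current_qpos())
a=cv2.imread("pics/w_jig.png");b=cv2.imread("pics/w_l.png");cv2.imwrite("pics/w2.png",cv2.resize(np.hstack([a,b]),(800,300)))
E
```

```text
0.32 0 [ 0.36  0.53  1.5  -0.    1.11  1.61]
0.32 3.141592653589793 [ 0.36  0.53  1.5  -0.    1.11 -1.53]
0.036 0 [-0.5   0.36  1.78 -0.    1.01  1.04]
0.036 3.141592653589793 [-0.5   0.36  1.78 -0.    1.01 -2.11]
hinge [(array([0.567, 0.261, 0.034]), 0.84)]
grip [(array([ 0.551, -0.208,  0.072]), 0.96), (array([ 0.613, -0.036,  0.027]), 0.63), (array([ 0.292, -0.29 ,  0.024]), 0.6)]
5.4667 [-5.16488782e-01  2.68823597e-01  1.76598728e+00  3.30821128e-05
  1.10683473e+00  1.01794980e+00]
```

View pics/w2.png

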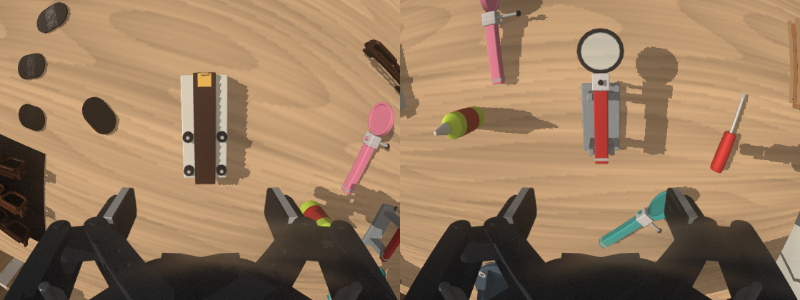

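The left half shows the temple from (204,184) up to the brass hinge at (204,79), with the four clamp buttons beside it. The right half shows the loupe ring at (600,50), and the handle from (601,90) to (601,163) in the cradle.

```bash
python3 - <<'E'
from h import *
def ana(n,m,X,lab=""):
    Q=X[m];md=np.median(Q,0);Q=Q[np.linalg.norm(Q-md,axis=1)<.12]
    if len(Q)<3: print(n,len(Q));return
    r=cv2.minAreaRect(Q[:,:2].astype(np.float32)*1000)
    c=Q[:,:2].mean(0);w,e=np.linalg.eigh(np.cov(Q[:,:2].T));a=e[:,1]*np.sign(e[0,1])
    print(n,len(Q),"mean",np.round(c,4),"z",np.round(np.percentile(Q[:,2],[5,50,95]),4),"yaw",round(np.arctan2(a[1],a[0]),3),"rect",np.round(r[0],1),np.round(r[1],1),round(r[2],1))
def big(m):
    k,l,s,_=cv2.connectedComponentsWithStats(m.astype(np.uint8));return l==1+np.argmax(s[1:,4])
for f,b in(("wj",(240,95,340,270)),("wl",(255,110,305,235))):
    z=np.load(f+".npz");p=z["p"];d=z["d"];hsv=cv2.cvtColor(p,cv2.COLOR_RGB2HSV).astype(int);H,S,V=[hsv[...,i] for i in range(3)]
    v,u=np.indices(d.shape);B=(u>=b[0])&(u<b[2])&(v>=b[1])&(v<b[3])
    X=wcloud(d,z)
    if f=="wj":
        br=big(B&(H>15)&(H<32)&(S>150)&(V>150)); wd=big(B&(V<110)&(S>90)&(u>265)&(u<308)&(X[...,2]>.02))
        P=wcloud(d,z,plane=np.median(X[wd][:,2]))
        for n,m in(("brass",br),("wood",wd)): ana(n,m,X);ana(n+" plane",m,P)
    else:
        rd=big(B&((H<6)|(H>174))&(S>150)&(V>90));P=wcloud(d,z,plane=.08)
        ana("red",rd,X);ana("red plane",rd,P)
        rg=big((u>240)&(u<320)&(v>30)&(v<112)&(V<70));P=wcloud(d,z,plane=.076);ana("ring",rg,P)
    c=p[b[1]-5:b[3]+5,b[0]-10:b[2]+10]
E
```

```text
brass 336 mean [0.6212 0.2781] z [0.0345 0.0358 0.0371] yaw -1.354 rect [621.5 278.3] [18.1 17.9] 18.5
brass plane 336 mean [0.6212 0.2781] z [0.0349 0.0349 0.0349] yaw -1.354 rect [621.5 278.3] [18.1 17.8] 18.6
wood 4180 mean [0.5541 0.2549] z [0.0337 0.0349 0.036 ] yaw 0.329 rect [555.2 255.2] [158.9  29.3] 19.1
wood plane 4193 mean [0.5541 0.2549] z [0.0349 0.0349 0.0349] yaw 0.329 rect [555.5 255.3] [158.3  29.4] 19.1
red 1725 mean [ 0.4773 -0.2085] z [0.0791 0.0803 0.0816] yaw 0.043 rect [ 475.8 -208.5] [88.6 17.2] 2.9
red plane 1732 mean [ 0.4772 -0.2085] z [0.08 0.08 0.08] yaw 0.044 rect [ 476.  -208.2] [88.2 17.1] 2.4
ring 772 mean [ 0.5726 -0.2048] z [0.076 0.076 0.076] yaw -0.096 rect [ 572.2 -204.4] [56.9 56.7] 1.9
```

```bash
python3 - <<'E'
from h import *
g=np.array([.475,-.2088]);O=R(.043)
manip.move_ptp([*g,.13],O);manip.move_l([*g,.071],max_speed=.08)
print(manip.current_force());manip.set_gripper(0.0,60)
print(manip.current_grip_width(),manip.current_grip_force(),manip.current_time())
manip.dwell(.2);f0=manip.current_force();manip.move_l([*g,.12],max_speed=.06);manip.dwell(.3)
print(f0,manip.current_force(),manip.current_ft_torque(),manip.current_grip_force(),manip.current_ee_pos())
manip.move_l([*g,.25],max_speed=.15);manip.dwell(.3)
p,d,c=grab("wrist","w_h.png");np.savez("wh.npz",p=p,d=d,**c)
print(manip.current_time(),manip.current_ee_pos(),manip.current_force())
E
```

```text
[-0.66214741  0.16685122  0.05875802]
0.19926084019016044 58.97982716560364 7.525
[-1.75234995  0.46196708  6.53552288] [-0.20989982  0.1555872  -0.83138514] [-0.02335656 -0.01820191 -0.02035711] 58.444209694862366 [ 0.47492285 -0.20877872  0.11978825]
10.3583 [ 0.47493757 -0.20876728  0.24968622] [ 0.17653998  0.3065835  -0.99039451]
```

View pics/w_h.png

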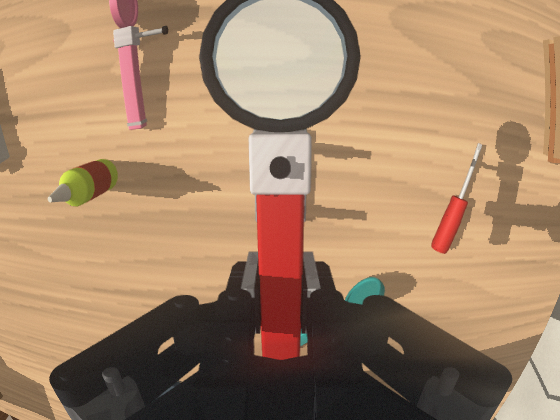

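The loupe is held in the fingers. The ring is centred near (280,55), the sleeve at (281,163) and the handle runs straight down the picture. Next I measure the lens offset and tilt relative to the TCP.

```bash
cat >> h.py <<'E'
def held(p,d,c,tcp,O):
    X=wcloud(d,c);L=(X-tcp)@O;L=L*[1,-1,-1]   # loupe-like axes about the TCP: x fwd, y left, z up
    hsv=cv2.cvtColor(p,cv2.COLOR_RGB2HSV).astype(int);H,S,V=[hsv[...,i] for i in range(3)]
    near=(d>0)&(abs(L[...,2])<.03)&(abs(L[...,1])<.045)&(L[...,0]>.01)&(L[...,0]<.14)
    ring=near&(V<70)&(L[...,0]>.06)&(L[...,2]>0);red=near&((H<6)|(H>174))&(S>150)&(abs(L[...,1])<.0085)
    sl=near&(S<60)&(V>120)&(L[...,0]<.07)&(L[...,0]>.04)&(L[...,2]>.006)
    Q=L[ring];A=np.c_[2*Q[:,:2],np.ones(len(Q))]
    for n,q in(("ring",Q),("red",L[red]),("sleeve",L[sl])):
        if len(q)<10: print(n,len(q));continue
        pf=np.linalg.lstsq(np.c_[q[:,:2]-q[:,:2].mean(0),np.ones(len(q))],q[:,2],rcond=None)[0]
        (cx,cy),r=cv2.minEnclosingCircle(q[:,:2].astype(np.float32))
        print(n,len(q),"mean",np.round(q.mean(0)*1e3,1),"x",np.round(np.percentile(q[:,0],[1,99])*1e3,1),"y",np.round(np.percentile(q[:,1],[1,99])*1e3,1),"slope",np.round(pf[:2],3),"circ",np.round(np.array([cx,cy,r])*1e3,1))
E
python3 - <<'E'
from h import *
z=np.load("wh.npz");held(z["p"],z["d"],z,manip.current_ee_pos(),np.array(manip.current_tcp_rot()))
E
```

```text
ring 3210 mean [93.3 -2.8  4.6] x [ 68.3 118.1] y [-29.   27.1] slope [-0.003 -0.001] circ [97.1 -0.3 29.6]
red 3641 mean [28.4 -0.1  8.9] x [10.5 44.7] y [-8.3  8.2] slope [ 0.    -0.016] circ [27.6 -0.1 19.3]
sleeve 3383 mean [57.4 -0.5 11.8] x [46.3 67.7] y [-11.1  10.2] slope [-0.018  0.002] circ [56.7 -0.4 14.9]
```

```bash
python3 - <<'E'
from h import *
t=np.array([.5297,.2465]);O=R(.331)
manip.move_ptp([*t,.25],O);manip.move_l([*t,.11],max_speed=.12);manip.dwell(.5)
f0=np.mean([manip.current_force() for _ in range(5)],0)
tcp=manip.current_ee_pos();p,d,c=grab("wrist","w_a.png");held(p,d,c,tcp,np.array(manip.current_tcp_rot()))
X=wcloud(d,c,plane=.035);hsv=cv2.cvtColor(p,cv2.COLOR_RGB2HSV).astype(int);m=(hsv[...,0]>15)&(hsv[...,0]<32)&(hsv[...,1]>140)&(hsv[...,2]>120)
m&=np.linalg.norm(X[...,:2]-[.6214,.278],axis=-1)<.03
Q=X[m];print("brass",len(Q),Q[:,:2].mean(0) if len(Q) else 0, cv2.minAreaRect(Q[:,:2].astype(np.float32)*1000) if len(Q)>5 else 0)
print(tcp,f0)
for z in(.09,.085,.083,.081):
    manip.move_l([*t,z],max_speed=.02 if z<.09 else .04);manip.dwell(.25)
    print(z,manip.current_ee_pos()[2],np.round(np.array(manip.current_force())-f0,2),np.round(manip.current_ft_torque(),3))
p,d,c=grab("wrist","w_b.png");grab("scene","s_b.png")
print(manip.current_time())
cv2.imwrite("pics/ab.png",cv2.resize(np.hstack([cv2.imread("pics/w_a.png"),cv2.imread("pics/w_b.png")]),(800,300)))
E
```

```text
ring 3012 mean [90.4 -6.   4.7] x [ 68.1 117.9] y [-28.9  25.4] slope [-0.005 -0.005] circ [96.6 -0.6 29.6]
red 3608 mean [28.3 -0.1  9. ] x [10.5 44.4] y [-8.4  8.1] slope [-0.001 -0.019] circ [27.4 -0.1 19. ]
sleeve 3402 mean [57.2 -0.5 11.9] x [46.1 67.5] y [-11.2  10.2] slope [-0.021  0.004] circ [56.6 -0.4 14.9]
brass 0 0 0
[0.5297173  0.24649472 0.11003957] [-0.2386247  -0.57059981 -1.30858422]
0.09 0.09026598128196467 [-0.07  1.06  0.57] [ 0.032  0.019 -0.034]
0.085 0.08503005804666297 [ 0.61  0.2  -0.81] [-0.009  0.024  0.013]
0.083 0.08307685287544411 [0.33 0.34 0.3 ] [ 0.047 -0.05  -0.017]
0.081 0.08101909684241951 [-0.38  1.09  0.62] [-0.04  -0.034  0.008]
16.55
```

View pics/ab.png

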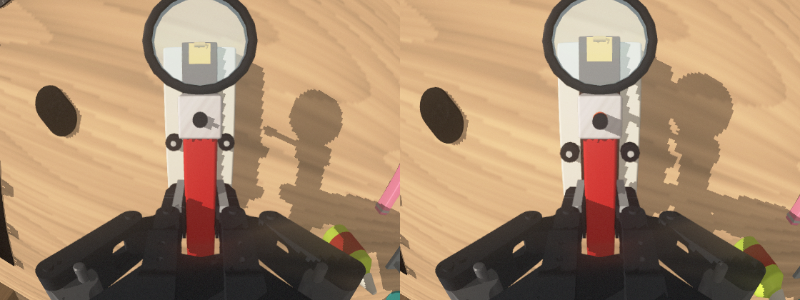

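The hinge shows through the lens, at (200,53) before lowering and (600,48) after, on the loupe's axis. A sliver of orange may be appearing by the rod cap at (600,121). The force readings are noisy, so I track the rod cap's height above the sleeve.

```bash
cat >> h.py <<'E'
def cap(p,d,c,tcp,O):
    L=((wcloud(d,c)-tcp)@O)*[1,-1,-1]
    m=(d>0)&(np.hypot(L[...,0]-.0565,L[...,1])<.009)&(L[...,2]>.005)&(L[...,2]<.05)
    hsv=cv2.cvtColor(p,cv2.COLOR_RGB2HSV);dark=m&(hsv[...,2]<80)
    org=(d>0)&(np.hypot(L[...,0]-.0565,L[...,1])<.012)&(hsv[...,0]>3)&(hsv[...,0]<20)&(hsv[...,1]>150)&(hsv[...,2]>120)
    return dark.sum(),np.round(np.percentile(L[dark][:,2],[10,50,90])*1e3,1),"orange",org.sum()
def brass(p,c,d,z=.035):
    X=wcloud(d,c,plane=z);hsv=cv2.cvtColor(p,cv2.COLOR_RGB2HSV)
    m=(hsv[...,0]>20)&(hsv[...,0]<32)&(hsv[...,1]>70)&(hsv[...,2]>170)&(np.linalg.norm(X[...,:2]-[.6214,.278],axis=-1)<.02)
    Q=X[m];return len(Q),cv2.minAreaRect(Q[:,:2].astype(np.float32)*1000) if len(Q)>5 else 0
E
python3 - <<'E'
from h import *
z=np.load("wh.npz");print("base",cap(z["p"],z["d"],z,np.array([.47494,-.20877,.24969]),R(.043)))
t=[.5297,.2465]
for h in(.081,.079,.0775):
    manip.move_l([*t,h],max_speed=.02);manip.dwell(.3)
    tcp=manip.current_ee_pos();O=np.array(manip.current_tcp_rot());p,d,c=grab("wrist",f"w_{h}.png")
    F=np.mean([manip.current_force() for _ in range(20)],0)
    print(h,cap(p,d,c,tcp,O),brass(p,c,d),np.round(F,2))
held(p,d,c,tcp,O);print(manip.current_time())
s=cv2.imread("pics/w_0.0775.png")[60:280,180:380];grab("scene","s_c.png");q=cv2.imread("pics/s_c.png")[110:220,280:400]
cv2.imwrite("pics/c.png",np.hstack([cv2.resize(s,(364,400)),cv2.resize(q,(436,400),interpolation=cv2.INTER_CUBIC)]))
E
```

```text
base (np.int64(337), array([15.1, 15.9, 16.7]), 'orange', np.int64(0))
0.081 (np.int64(356), array([18.9, 19.7, 20.6]), 'orange', np.int64(11)) (427, ((621.7685546875, 278.04669189453125), (17.63029670715332, 17.449689865112305), 18.86178970336914)) [ 0.36 -0.16 -0.65]
0.079 (np.int64(378), array([21.1, 21.9, 22.5]), 'orange', np.int64(27)) (370, ((621.706787109375, 278.2280578613281), (17.439233779907227, 17.418258666992188), 20.849462509155273)) [ 0.53  0.46 -0.39]
0.0775 (np.int64(389), array([22.4, 23.3, 24. ]), 'orange', np.int64(41)) (354, ((621.8321533203125, 278.0780029296875), (17.236461639404297, 17.090919494628906), 19.013919830322266)) [-0.26  0.61  0.14]
ring 2254 mean [ 92.2 -10.7   4.9] x [ 68.1 117.9] y [-29.1  24.8] slope [-0.002 -0.007] circ [96.5 -0.9 29.4]
red 3612 mean [28.4 -0.2  9.1] x [10.5 44.5] y [-8.3  8.1] slope [ 0.002 -0.024] circ [27.5 -0.  19. ]
sleeve 3301 mean [57.4 -0.5 12.1] x [46.1 67.4] y [-11.2  10.2] slope [-0.02  -0.001] circ [56.7 -0.7 14.9]
18.35
```

View pics/c.png

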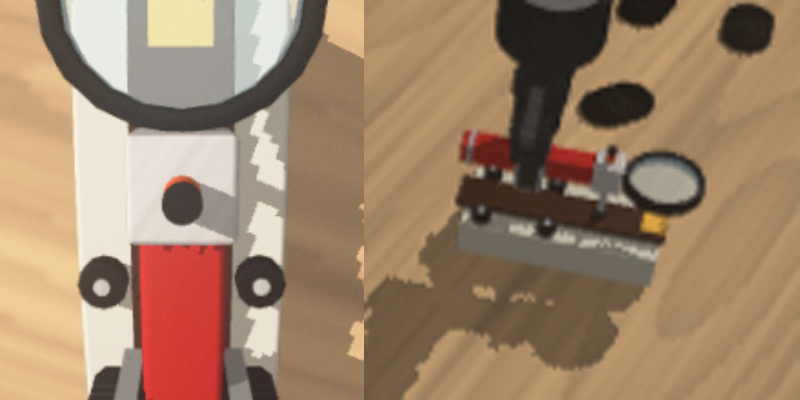

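The left crop shows the orange band above the sleeve at (182,185). The right crop shows the loupe level, with its foot on the wood and the lens over the hinge. The rod has risen 7.4 mm, so 0.6 mm remains.

```bash
python3 - <<'E'
from h import *
manip.move_l([.5299,.2466,.0769],max_speed=.01);manip.dwell(.6)
tcp=manip.current_ee_pos();O=np.array(manip.current_tcp_rot());p,d,c=grab("wrist")
print(tcp,cap(p,d,c,tcp,O),manip.current_grip_force(),manip.current_time())
print(manip.sign_off())
E
```

```text
[0.52989535 0.24658402 0.07689967] (np.int64(394), array([23. , 23.8, 24.6]), 'orange', np.int64(45)) 58.5709422826767 19.3
the job is handed in; nothing more can be done
None
```

The job is handed in at 19.3 s. The loupe is still held by its handle, with the lens within about 1 mm of the hinge centre by the last camera measurement and the foot pushed in about 7.9 mm; the contact force on the jig was not confirmed because the wrist force readings were too noisy.

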